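Hold the tall optical cell in the light path

TASK

Slide the steel shutter in front of the lamp fully open, let go of its knob, then take the tall open-topped glass cell from the rack, gripping it by its two frosted long sides and never touching the clear windows at its ends. Hold it upright in the light path, about midway between the lamp and the detector, with the light path running centrally through both end windows, and finish while still holding it there, clear of the bench and shutter. Leave the other two pieces standing in the rack and the shutter open.

Things in the scene. Friction and masses are not known exactly. Their poses are not given: they have to be found in the camera images.
- bench: Fixed bench: dark rail along own x, 80 mm wide (y), 20 high. Cream lamp box 90 wide at x 110 to 240 mm, top 140 mm above the table; grey detector box 80 wide at x -165 to -85, top 135. Black round 40 mm snouts face each other; the light path is the line along x between them, 100 mm up. Clear gap for the cell: x -65 to +79 mm, over the rail. Origin: on the table below the path, x = 0 near mid-gap.
- path_mid (a point): Point on the light path at the middle of the place for the cell, 100 mm above the bench's origin, axes as the bench (x along the light path towards the lamp).
- shutter (a joint): Shutter slide, m: 0 = closed (blade centred over the lamp snout), 0.045 = fully open at its end stop. It opens towards the bench's +y, rubs with about 1.5 N and stays where it is left. It starts at or near closed.
- shutter_knob (a point): Point on the axis of the upright black knob on the steel shutter blade: cylinder 12 mm in diameter, 130 to 165 mm above the table, this point 155 mm up. Pinch or push it from above. Under it the blade: 48 mm wide (bench y), 3 mm thick, top edge 130 mm up. Knob axis at bench x = +85 mm, 25 mm from the lamp box. Moves with the shutter; axes as the bench.
- rack: Fixed black rack 180 x 50 x 22 mm with three equal slots in a row along its own x axis, at x = -54, 0 and +54 mm, each 43 x 23 mm, 16 mm deep (slot floor 6 mm above the table). Origin: centre of its underside.
- cell: The cell to hold: tall open glass cell 40 mm long (own x), 20 wide (y), 55 tall (z), about 60 g, in one of the rack's slots (varies), long side along the rack's x, top 39 mm above the rack. Long sides (37 mm long, outer faces at y = +-10, 2.5 thick) are frosted, milky; the end faces at x = +-20 are clear windows 15 mm wide, not to be touched. Origin: centre of its underside.
- cell_mid (a point): Middle of the tall cell, 27.5 mm above its underside; axes as the cell.
- low_cell: The same kind of cell but only 32 mm tall, in another slot of the rack; stays there. Origin: centre of its underside.
- prism: A three-sided solid glass prism on an aluminium foot 40 x 20 x 22 mm, 55 mm tall altogether, in another slot of the rack; stays there. Origin: centre of its underside.
There are look-alikes about, which are no part of the job. What is shaped like the low_cell but green is not meant.

How it is judged:
By the outcome, as a careful person would: the job done as asked, in the order asked, and still so for the second after the job is handed in, while the arm keeps its last pose, push and grip.
It also fails if it takes over 51 s, if anything falls off the work surface, if the arm or the gripper's body presses on something with over 40 N, if the wrist force passes 120 N, or if a joint passes its speed limit or range.

ROBOT

A 6-joint arm with a two-finger parallel gripper is mounted at the origin on the work surface. World frame = base frame: x ahead of the robot, y to its left, z up, the work surface at z = 0. Lengths are in mm, angles in rad, forces in N, time in s.
With the tool pointing down it reaches from about 275 to 850 mm from the base axis. Payload 19 kg.
Tool frame: the origin (TCP) lies midway between the tips of the shut fingers; the grasp point (between the pads) lies 19 mm behind it; z points along the fingers, y is the line along which they close (so a half turn about z gives the same grasp; the last joint's range is limited). The gripper opens to 85 mm and grips with 20 to 120 N. Pads are 22 mm wide; open, the fingers measure 114 mm over their backs; the gripper's body (76 mm by 85 mm) begins 54 mm behind the grasp point. The pads swing forward as they close: fully open they stand 13 mm farther back than shut.
Start: joints at [1.069, 0.15, 1.437, -0, 1.554, -0.134], TCP at [206.749, 536.509, 203.367] pointing down, gripper open.
Joint ranges: [-2.8, 2.8], [-0.68, 2.1], [0.12, 2.68], [-1.39, 4.53], [0.16, 2.79], [-2.81, 2.81]. Speed limits (rad/s): [1.89, 1.89, 2.22, 3.01, 3.01, 3.01].

INTERFACE

Orientations are given as a unit quaternion [x, y, z, w].
In Python, from cell import telemetry, get_image, bot gives the robot as it stands. The module is installed in compiled form; this text tells all that it offers.
- The arm moves only by the tool apply_moves, never from a script. Its argument "motion" is a list of rows, each a list of 2 entries, a list of its own where there are three numbers: the shift along the world's x, y, z in m, then the turn, a rotation vector about the world's x, y, z in rad. In form: [[[dx, dy, dz], [ax, ay, az]], ...]. A call has 1 to 12 rows; each row shifts and turns the commanded pose from where the row before left it; what a row does not reach is not made up. A row lasts 1/12 s, in which the tool goes at most 41.7 mm and 7.16 degrees, less where a joint would pass 70% of its speed; a pose out of reach is approached as far as the arm can. A call is refused whole if a number of a shift passes 0.0417 or a number of a turn 0.125, either way. A call with a gripper value outside its range is refused whole. "claw" is the closure, from 0 (fully open) to 1 (shut), set as the call begins (left out, the last holds). The fingers move at their own pace and stop on an object; "newtons" is the grip in N (left out, the last holds). Time passes only in rows, so rows that do not move let the fingers close. It gives the time, the measured TCP pose, the force, the opening and the grip force at its end, in the units of the state.
- telemetry.sense(): the state, without advancing time (a new reading comes with each control period).
- get_image(name): name is "scene" or "top"; returns a dict with "pixels" (420x560x3 uint8, blue, green, red), "intrinsics" (3x3 intrinsics, pixels), "extrinsics" (4x4, takes a point from world to camera coordinates). Camera axes: x right, y up, looking along -z (the intrinsics and any distortion apply to the point x, -y, -z); pixel columns grow to the right and rows downward; lengths in mm; the calibration is good to about 2 mm. A picture is of the moment at which its call begins. There is no depth.
- bot.close_job(): hands the job in; it is judged then, once.
The state is a dict: "time_s": time; "joint_positions": joint angles; "qd": joint speeds; "joint_efforts": joint torques, N m; "ee_pos": TCP position; "tcp_rot": TCP orientation; "ft_force": force on the tool from outside, world axes, zero at the start; "ft_torque": the same for the moment, N m; "opening": opening from 0.0 (shut) to 1.0 (fully open); "finger_force": force on a finger pad.
Only numpy, scipy, OpenCV 4.12 (cv2) and the standard library are available. Lean on these libraries where they do the work, as an engineer would, in place of code of your own. Each camera call takes 0.05 s, during which the arm holds its last target. There are 200 camera calls.

## Working session

There is one attempt and no reset: what is moved stays moved. The work goes in short steps, Python scripts to look and compute and a tool call to move; the robot and the scene stay as the last step left them, time stands still between calls to the robot, and variables do not carry over. Pictures are saved under pics/ and viewed, at most 10 in all, crops included, and the job is handed in when it is done.

Besides the shell and the picture viewer there is one more tool, called after "Request:" by a JSON object that holds its "name" and its "arguments", one argument or row to a line. apply_moves: Moves the arm, as the interface text tells. Its arguments: {"type":"object","properties":{"motion":{"type":"array","items":{"type":"array"}},"claw":{"type":"number"},"newtons":{"type":"number"}},"required":["motion"]}

```bash
mkdir -p pics; cat > h.py <<'E'
import numpy as np, cv2
from cell import telemetry, get_image, bot
def grab(n,f=None):
    d=get_image(n); im=np.array(d["pixels"],np.uint8)
    if f: cv2.imwrite('pics/'+f,im)
    return im,np.array(d["intrinsics"],float),np.array(d["extrinsics"],float)
def ray(K,E,u,v):
    d=np.linalg.inv(K)@[u,v,1]; d=np.array([d[0],-d[1],-d[2]])
    R=E[:3,:3]; return -R.T@E[:3,3], R.T@d
def onz(K,E,u,v,z):
    c,d=ray(K,E,u,v); return c+d*(z-c[2])/d[2]
def proj(K,E,P):
    p=E[:3,:3]@np.array(P,float)+E[:3,3]; q=K@[p[0],-p[1],-p[2]]; return q[:2]/q[2]
E
python3 - <<'E'
from h import *
for n in("scene","top"):
    im,K,E=grab(n,n+'1.png'); np.savez(n+'1.npz',im=im,K=K,E=E); print(n,K.tolist(),ray(K,E,280,210))
print(get_image("top").keys()); print(telemetry.sense())
E
```

```text
scene [[513.9830750582681, 0.0, 271.83629046432225], [0.0, 513.9830750582681, 208.89390129733948], [0.0, 0.0, 1.0]] (array([1083.81220218, -614.93340681,  644.91756841]), array([-0.55302226,  0.63220566, -0.54289896]))
top [[460.78605837010167, 0.0, 279.77109527686724], [0.0, 460.78605837010167, 207.34498820042262], [0.0, 0.0, 1.0]] (array([ 459.46245275,   -4.72916477, 1112.57383668]), array([ 0.07316597,  0.014229  , -0.99723504]))
dict_keys(['pixels', 'intrinsics', 'extrinsics'])
{'time_s': 0.15, 'joint_positions': array([ 1.06898320e+00,  1.50884583e-01,  1.43783296e+00,  1.81232791e-05,
        1.55381793e+00, -1.33984889e-01]), 'qd': array([ 0.00047402, -0.0023338 , -0.00153166, -0.00150613, -0.00082393,
        0.00098719]), 'joint_efforts': array([ 2.67606294e-03, -7.13378119e+01, -5.71044445e+01, -2.54585329e-04,
        7.05487328e-03,  3.77749279e-05]), 'ee_pos': array([206.6680502 , 536.3537311 , 202.93184764]), 'tcp_rot': array([ 1.82879207e-01,  9.83135277e-01, -4.44956762e-04, -1.55955339e-04]), 'ft_force': array([ 0.52670059, -0.03217476,  0.20669736]), 'ft_torque': array([-1.58884948e-02, -9.21675006e-05, -7.45037913e-02]), 'finger_force': 0.0, 'opening': 0.9971890137875233}
```

View pics/scene1.png

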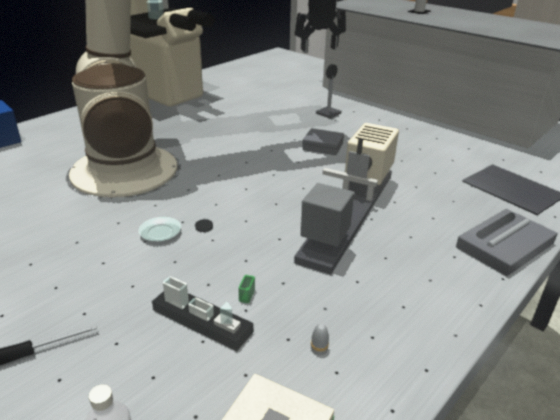

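View pics/top1.png

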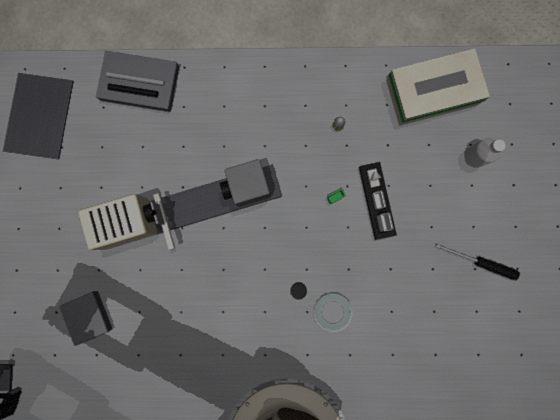

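The scene view shows the lamp box at (373,150), the detector at (326,213), and the shutter knob near (360,148). The rack is at (200,318).

There are four candidates in the scene view:
- Tall piece at (175,290).
- Low clear piece at (200,308).
- Prism at (228,318).
- Green decoy at (247,288).

The tall milky open piece at (175,290) fits the cell, and in the top view it is at about (385,222). I'll confirm with an enlarged crop and measure.

```bash
python3 - <<'E'
from h import *
s=np.load('scene1.npz');t=np.load('top1.npz')
a=cv2.resize(s['im'][270:350,145:265],None,fx=3.3,fy=3.3,interpolation=2)
b=cv2.resize(t['im'][155:245,340:410],None,fx=3,fy=3,interpolation=2)
c=cv2.resize(t['im'][150:260,70:290],None,fx=2.7,fy=2.7,interpolation=2)
d=cv2.resize(s['im'][115:210,300:410],None,fx=2.8,fy=2.8,interpolation=2)
o=np.zeros((600,800,3),np.uint8)
o[:a.shape[0],:a.shape[1]]=a;o[:270,400:610]=b;o[300:300+297,:594]=c[:300]
cv2.imwrite('pics/crop1.png',o); 
o=np.zeros((270,310,3),np.uint8);cv2.imwrite('pics/crop2.png',d)
g=t['im'].astype(int).max(2);hsv=cv2.cvtColor(t['im'],cv2.COLOR_BGR2HSV)
def rect(m,z,x0,x1,y0,y1,name,K,E):
    mm=np.zeros_like(m,np.uint8);mm[y0:y1,x0:x1]=m[y0:y1,x0:x1]
    cs,_=cv2.findContours(mm,0,2);c=max(cs,key=cv2.contourArea)
    c=cv2.convexHull(c)
    P=np.array([onz(K,E,p[0][0],p[0][1],z)[:2] for p in c],np.float32)
    (x,y),(w,h),ang=cv2.minAreaRect(P); print(name,(x,y),(w,h),ang, cv2.boundingRect(c))
K,E=t['K'],t['E']
rect((g<60)*255,22,345,410,150,250,'rack',K,E)
rect(((hsv[...,2]>130)&(hsv[...,1]>25))*255,140,70,150,185,255,'lamp',K,E)
print(hsv[180,248],hsv[225,110],hsv[210,195],hsv[170,270],hsv[100,200])
rect(((g>75)&(g<115))*255,135,215,275,150,215,'det',K,E)
E
```

```text
rack (561.3110961914062, -219.15582275390625) (178.69842529296875, 52.23721694946289) 11.30732250213623 (359, 162, 37, 78)
lamp (509.00189208984375, 367.8316955566406) (86.90510559082031, 126.46239471435547) 16.369285583496094 (79, 195, 66, 55)
[120   8  98] [20 17 88] [135  15  68] [128  17  61] [110   6 122]
det (596.3390502929688, 75.1725845336914) (79.81661224365234, 100.98265075683594) 15.645604133605957 (224, 158, 46, 46)
```

View pics/crop1.png

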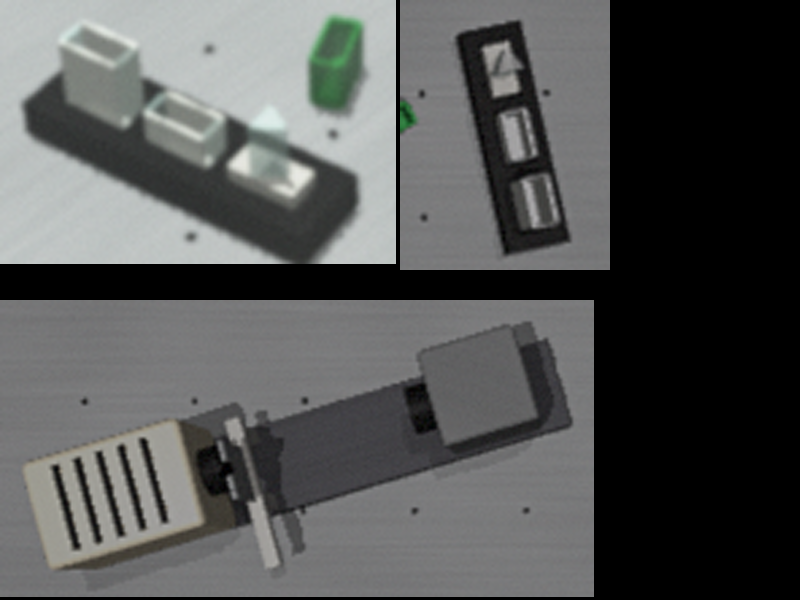

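View pics/crop2.png

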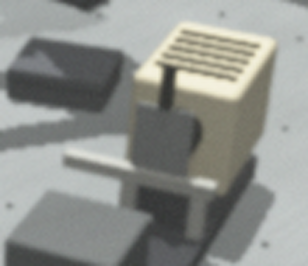

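The crops confirm it. The tall milky open-topped cell is at the rack end nearest the robot (scene (175,290), top (386,222)). The low cell is in the middle slot and the prism on its white foot is at the far end. The knob is black, from (360,138) to (359,154) in the scene view, above a closed blade. The guide bar runs towards the robot, which is the opening direction.

```bash
python3 - <<'E'
from h import *
s=np.load('scene1.npz');t=np.load('top1.npz');K,E=t['K'],t['E'];Ks,Es=s['K'],s['E']
def quad(c,z):
    P=np.array([onz(K,E,70+u/2.7,150+v/2.7,z)[:2] for u,v in c]);print(P.round(1).tolist(),P.mean(0),[np.degrees(np.arctan2(*(P[i]-P[j])[::-1])).round(1) for i,j in((0,1),(3,2))],np.linalg.norm(P[0]-P[1]),np.linalg.norm(P[1]-P[2]));return P.mean(0)
l=quad([(25,165),(178,120),(203,223),(52,268)],140);d=quad([(418,52),(505,26),(540,115),(445,146)],135)
v=l-d;a=np.arctan2(v[1],v[0]);print('ax',np.degrees(a),np.linalg.norm(v))
a=np.radians(106.4) 
ex=np.array([np.cos(a),np.sin(a)]);ey=np.array([-ex[1],ex[0]])
o=((l-175*ex)+(d+125*ex))/2;print('origin',o,l-175*ex,d+125*ex)
k=o+85*ex;print('knob pred',k,'scene proj',proj(Ks,Es,[*k,165]),proj(Ks,Es,[*k,130]),'top',proj(K,E,[*k,165]))
print('knob scene ray',onz(Ks,Es,360,138.5,165),onz(Ks,Es,359,154,130))
print('cell',onz(K,E,385.5,222.5,61))
c=(508.4,-229.7);print(proj(K,E,[*c,61]),proj(Ks,Es,[*c,61]))
E
```

```text
[[531.4, 436.8], [566.2, 316.2], [484.8, 295.0], [450.3, 413.2]] [508.16908724 365.29661471] [np.float64(106.1), np.float64(106.3)] 125.54735257117588 84.10735196401136
[[619.7, 127.2], [640.0, 57.9], [568.6, 30.4], [544.5, 105.5]] [593.19113926  80.23843287] [np.float64(106.3), np.float64(107.8)] 72.17396240464676 76.53408615767218
ax 106.60784800884126 297.46750471686613
origin [557.73864967 198.78467442] [557.57884219 197.41666916] [557.89845716 200.15267969]
knob pred [533.73962584 280.32636226] scene proj [361.51497318 139.1734843 ] [359.87990698 153.51353847] top [148.9279286  208.60739275]
knob scene ray [529.34469711 280.91427282 165.        ] [533.69511045 276.95638633 130.        ]
cell [ 506.44777252 -229.66072378   61.        ]
[385.49685454 221.64259829] [173.70726716 281.96949006]
```

The measurements agree: bench origin about (557.5, 199), axis at 106.5°, knob about (532, 280), cell about (508, -230) at 11.3°. I'm moving above the knob, rising first to clear the stand near the start.

Request:
{"name": "apply_moves", "arguments": {
  "motion": [
    [[0,0,0.03],[0,0,-0.076]],
    [[0,0,0.03],[0,0,-0.076]],
    [[0.03,-0.024,0.02],[0,0,-0.076]],
    [[0.03,-0.024,0],[0,0,-0.076]],
    [[0.03,-0.024,0],[0,0,-0.076]],
    [[0.03,-0.024,0],[0,0,-0.076]],
    [[0.03,-0.024,0],[0,0,-0.076]],
    [[0.03,-0.024,0],[0,0,-0.076]],
    [[0.03,-0.024,0],[0,0,-0.076]],
    [[0.03,-0.024,0],[0,0,-0.076]],
    [[0.03,-0.024,0],[0,0,-0.076]],
    [[0.03,-0.024,-0.02],[0,0,-0.076]]
  ],
  "claw": 0.3,
  "newtons": 30
}}

```text
time_s: 1.15
ee_pos: [506.7, 297.1, 266.2]
tcp_rot: [0.599, 0.801, 0.002, 0.001]
ft_force: [0.7, 0.8, 1.1]
opening: 0.701
finger_force: 0.0
```

Request:
{"name": "apply_moves", "arguments": {
  "motion": [
    [[0.025,-0.016,-0.02],[0,0,0]],
    [[0,0,-0.02],[0,0,0]],
    [[0,0,-0.01],[0,0,0]],
    [[0,0,0],[0,0,0]]
  ]
}}

```text
time_s: 1.48
ee_pos: [528.5, 282.0, 210.9]
tcp_rot: [0.597, 0.802, -0.002, -0.001]
ft_force: [0.5, 0.4, -0.5]
opening: 0.696
finger_force: 0.0
```

```bash
python3 - <<'E'
from h import *
from scipy.spatial.transform import Rotation as R
st=telemetry.sense();print(st['time_s'],st['ee_pos'],R.from_quat(st['tcp_rot']).as_matrix().round(3).tolist(),st['opening'],st['ft_force'])
im,K,E=grab('scene'); cv2.imwrite('pics/k1.png',cv2.resize(im[60:220,270:430],None,fx=3.5,fy=3.5,interpolation=2))
E
```

```text
1.4833 [528.51045042 282.02657773 210.88155238] [[-0.287, 0.958, -0.004], [0.958, 0.287, -0.001], [-0.0, -0.004, -1.0]] 0.6955479831466362 [ 0.51528865  0.39824108 -0.46413063]
```

View pics/k1.png

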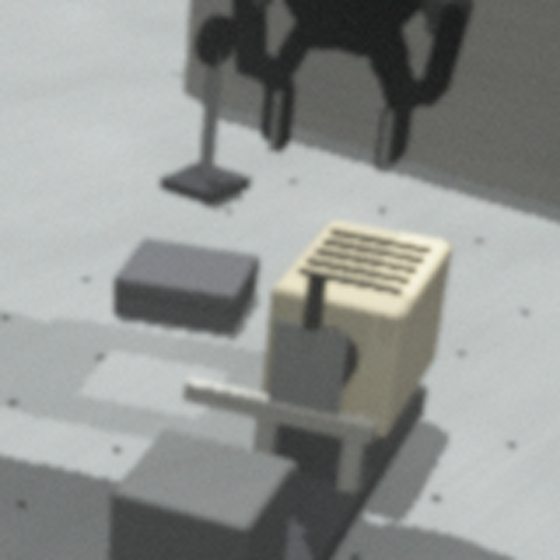

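The fingers straddle the knob (crop: fingertips (277,145) and (390,160), knob (315,280)). I'll descend and pinch it.

Request:
{"name": "apply_moves", "arguments": {
  "motion": [
    [[0.003,-0.002,-0.02],[0,0,0]],
    [[0,0,-0.02],[0,0,0]],
    [[0,0,-0.018],[0,0,0]],
    [[0,0,-0.014],[0,0,0]],
    [[0,0,0],[0,0,0]]
  ]
}}

```text
time_s: 1.95
ee_pos: [531.2, 281.0, 140.3]
tcp_rot: [0.596, 0.803, -0.001, -0.001]
ft_force: [-0.0, -1.2, -0.8]
opening: 0.701
finger_force: 0.0
```

Request:
{"name": "apply_moves", "arguments": {
  "motion": [
    [[0,0,0],[0,0,0]],
    [[0,0,0],[0,0,0]],
    [[0,0,0],[0,0,0]],
    [[0,0,0],[0,0,0]],
    [[0,0,0],[0,0,0]],
    [[0,0,0],[0,0,0]],
    [[0,0,0],[0,0,0]],
    [[0,0,0],[0,0,0]]
  ],
  "claw": 1,
  "newtons": 30
}}

```text
time_s: 2.62
ee_pos: [532.5, 280.3, 141.4]
tcp_rot: [0.597, 0.802, -0.0, -0.0]
ft_force: [0.6, -0.6, -0.4]
opening: -0.001
finger_force: 0.0
```

```bash
python3 - <<'E'
from h import *
im,K,E=grab('scene'); it,Kt,Et=grab('top')
a=cv2.resize(im[90:200,310:420],None,fx=5,fy=5,interpolation=2)
b=cv2.resize(it[170:260,110:160],None,fx=5,fy=5,interpolation=2)
o=np.zeros((550,800,3),np.uint8);o[:,:550]=a;o[:450,550:800]=b
cv2.imwrite('pics/k2.png',o);print(proj(K,E,[532.5,280.3,141]),proj(Kt,Et,[532.5,280.3,141]))
E
```

```text
[359.91615265 148.89056233] [152.3014581  210.04944606]
```

View pics/k2.png

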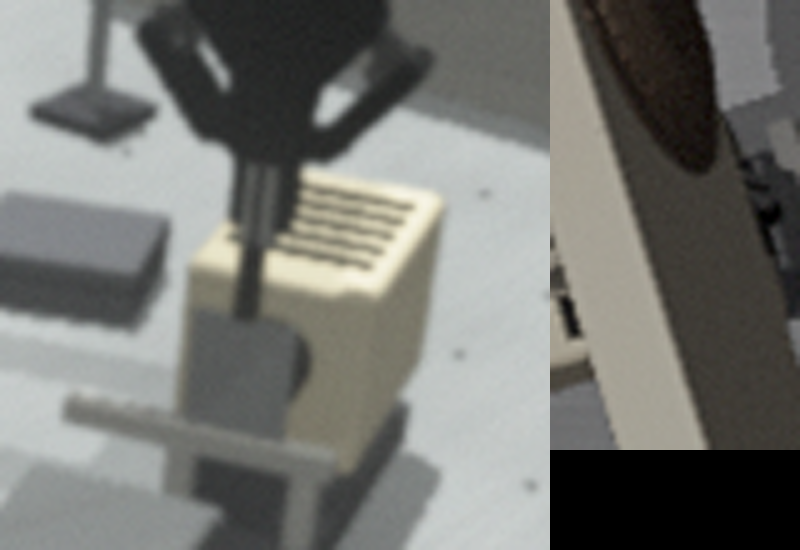

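```bash
python3 - <<'E'
from h import *
s=np.load('scene1.npz');K,E=s['K'],s['E']
for z in (203,193,183,220): print(z,proj(K,E,[206.7,536.4,z]))
print('k1',[proj(K,E,[528.5,282,z]).round(1) for z in(211,201,230,245)])
st=telemetry.sense();print(st['ee_pos'],st['joint_positions'],st['ft_force'],st['opening'])
a=cv2.resize(s['im'][0:130,290:400],None,fx=4.5,fy=4.5,interpolation=2);cv2.imwrite('pics/g1.png',a)
E
```

```text
203 [317.84675477  64.65983076]
193 [317.64125635  68.1615298 ]
183 [317.43727897  71.63731044]
220 [318.19964129  58.64663385]
k1 [array([362.2, 118.7]), array([361.7, 123. ]), array([363.1, 110.4]), array([363.8, 103.7])]
[532.47774813 280.2963688  141.36285581] [3.56560181e-01 2.33311272e-01 1.46509479e+00 1.06745014e-05
 1.44335295e+00 6.56205053e-02] [ 0.09946659  0.20365235 -0.37068342] 0.0036347150981791638
```

View pics/g1.png

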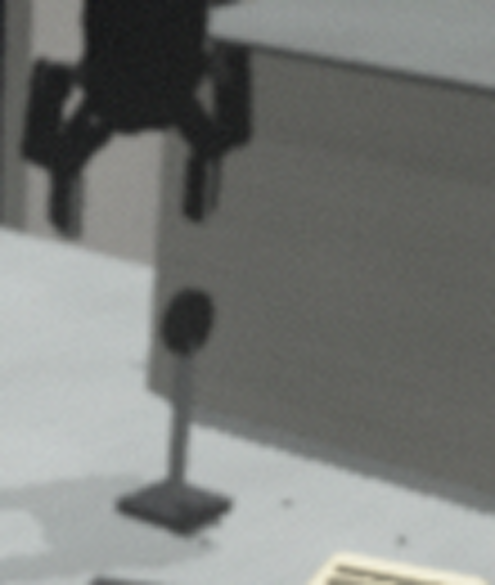

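At every pose so far the visible fingertips sit about 25 mm above the reported TCP: start tips at row 50 against 60 predicted, now row 139 against 149. The fingers therefore closed just above the knob top. I'll reopen, go 24 mm lower and pinch again, watching the force.

Request:
{"name": "apply_moves", "arguments": {
  "motion": [
    [[0,0,0.01],[0,0,0]],
    [[0,0,0],[0,0,0]],
    [[0,0,0],[0,0,0]],
    [[0,0,0],[0,0,0]],
    [[0,0,-0.01],[0,0,0]],
    [[0,0,-0.008],[0,0,0]],
    [[0,0,-0.008],[0,0,0]],
    [[0,0,-0.008],[0,0,0]],
    [[0,0,0],[0,0,0]]
  ],
  "claw": 0.3
}}

```text
time_s: 3.47
ee_pos: [531.6, 280.0, 114.9]
tcp_rot: [0.597, 0.802, -0.001, -0.001]
ft_force: [0.2, 0.5, -1.0]
opening: 0.702
finger_force: 0.0
```

Request:
{"name": "apply_moves", "arguments": {
  "motion": [
    [[0,0,0],[0,0,0]],
    [[0,0,0],[0,0,0]],
    [[0,0,0],[0,0,0]],
    [[0,0,0],[0,0,0]],
    [[0,0,0],[0,0,0]],
    [[0,0,0],[0,0,0]],
    [[0,0,0],[0,0,0]],
    [[0,0,0],[0,0,0]]
  ],
  "claw": 1,
  "newtons": 30
}}

```text
time_s: 4.13
ee_pos: [532.6, 280.4, 117.9]
tcp_rot: [0.597, 0.802, 0.0, 0.0]
ft_force: [-1.3, -0.1, 6.4]
opening: 0.127
finger_force: 29.5
```

The knob is gripped at 11 mm opening. Now pull 46 mm towards bench +y.

Request:
{"name": "apply_moves", "arguments": {
  "motion": [
    [[-0.005,-0.0015,0.001],[0,0,0]],
    [[-0.006,-0.0018,0],[0,0,0]],
    [[-0.006,-0.0018,0],[0,0,0]],
    [[-0.006,-0.0018,0],[0,0,0]],
    [[-0.006,-0.0018,0],[0,0,0]],
    [[-0.006,-0.0018,0],[0,0,0]],
    [[-0.005,-0.0015,0],[0,0,0]],
    [[-0.004,-0.001,0],[0,0,0]],
    [[0,0,0],[0,0,0]],
    [[0,0,0],[0,0,0]]
  ]
}}

```text
time_s: 4.97
ee_pos: [491.4, 268.1, 118.5]
tcp_rot: [0.597, 0.802, 0.003, 0.002]
ft_force: [34.8, 13.0, -25.2]
opening: 0.125
finger_force: 29.3
```

Reaction is 37 N after 43 mm, so this looks like the end stop. Relax slightly, release and lift.

Request:
{"name": "apply_moves", "arguments": {
  "motion": [
    [[0.002,0.0006,0],[0,0,0]],
    [[0,0,0],[0,0,0]]
  ]
}}

```text
time_s: 5.13
ee_pos: [491.9, 268.3, 118.4]
tcp_rot: [0.597, 0.802, 0.001, 0.001]
ft_force: [18.0, 6.8, -15.6]
opening: 0.125
finger_force: 29.8
```

Request:
{"name": "apply_moves", "arguments": {
  "motion": [
    [[0,0,0],[0,0,0]],
    [[0,0,0],[0,0,0]],
    [[0,0,0],[0,0,0]],
    [[0,0,0],[0,0,0]],
    [[0,0,0.02],[0,0,0]],
    [[0,0,0.03],[0,0,0]],
    [[0,0,0.04],[0,0,0]],
    [[0,0,0.04],[0,0,0]],
    [[0.002,-0.04,0],[0,0,-0.11]],
    [[0.002,-0.04,0],[0,0,-0.11]],
    [[0.002,-0.04,0],[0,0,-0.11]],
    [[0.002,-0.04,0],[0,0,-0.11]]
  ],
  "claw": 0.3
}}

```text
time_s: 6.13
ee_pos: [498.0, 106.5, 248.7]
tcp_rot: [0.759, 0.651, 0.0, 0.0]
ft_force: [1.1, 0.3, 0.5]
opening: 0.702
finger_force: 0.0
```

Request:
{"name": "apply_moves", "arguments": {
  "motion": [
    [[0.002,-0.04,0],[0,0,-0.11]],
    [[0.002,-0.04,0],[0,0,-0.11]],
    [[0.002,-0.04,0],[0,0,-0.11]],
    [[0.002,-0.04,0],[0,0,-0.11]],
    [[0.002,-0.04,0],[0,0,-0.11]],
    [[0,-0.04,0],[0,0,-0.11]],
    [[0,-0.04,0],[0,0,-0.11]],
    [[0,-0.02,0],[0,0,-0.11]],
    [[0,0,0],[0,0,-0.11]],
    [[0,0,0],[0,0,-0.11]],
    [[0,0,0],[0,0,-0.11]],
    [[0,0,0],[0,0,0]]
  ]
}}

```text
time_s: 7.13
ee_pos: [508.3, -192.2, 248.5]
tcp_rot: [0.995, 0.103, 0.0, -0.0]
ft_force: [-0.9, -0.1, -0.4]
opening: 0.702
finger_force: 0.0
```

```bash
python3 - <<'E'
from h import *
from scipy.spatial.transform import Rotation as R
st=telemetry.sense();M=R.from_quat(st['tcp_rot']).as_matrix();print(st['time_s'],st['ee_pos'],np.degrees(np.arctan2(M[1,1],M[0,1])),st['joint_positions'],st['opening'],st['ft_force'])
im,K,E=grab('scene'); 
a=cv2.resize(im[110:210,300:410],None,fx=3.6,fy=3.6,interpolation=2)
b=cv2.resize(im[200:350,120:270],None,fx=2.6,fy=2.6,interpolation=2)
o=np.zeros((400,800,3),np.uint8);o[:360,:396]=a;o[:390,400:790]=b
cv2.imwrite('pics/k3.png',o);
a=np.radians(106.5);ex=np.array([np.cos(a),np.sin(a)]);ey=np.array([-ex[1],ex[0]])
k=np.array([532.2,280.3])+45*ey;print('knob open at',k,proj(K,E,[*k,165]),proj(K,E,[*k,130]))
E
```

```text
7.1333 [ 508.28305055 -192.19901648  248.46922171] -78.21995871887081 [-5.03370173e-01  7.31620773e-02  1.43292639e+00  7.66050905e-05
  1.63554783e+00  8.61830603e-01] 0.7022933466544515 [-0.92287291 -0.08601497 -0.35865925]
knob open at [489.05311193 267.51930949] [341.51197844 135.01100281] [340.22669897 149.20568159]
```

View pics/k3.png

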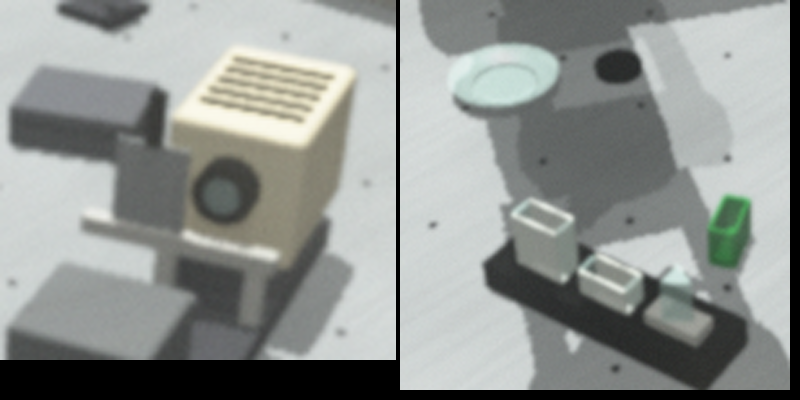

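The knob is now at crop (157,92), px (343.6,135), and the lamp snout is fully uncovered. With the 37 N stop reaction, the shutter is open. The rack pieces are undisturbed. I'll go down over the tall cell and look from close by.

Request:
{"name": "apply_moves", "arguments": {
  "motion": [
    [[0,-0.0375,-0.03],[0,0,-0.009]],
    [[0,0,-0.04],[0,0,0]],
    [[0,0,-0.04],[0,0,0]],
    [[0,0,-0.03],[0,0,0]],
    [[0,0,-0.02],[0,0,0]],
    [[0,0,0],[0,0,0]],
    [[0,0,0],[0,0,0]]
  ]
}}

```text
time_s: 7.77
ee_pos: [508.3, -224.4, 92.5]
tcp_rot: [0.995, 0.103, -0.0, -0.0]
ft_force: [-0.2, 0.1, 1.8]
opening: 0.699
finger_force: 0.0
```

```bash
python3 - <<'E'
from h import *
st=telemetry.sense();p=st['ee_pos'];print(p)
im,K,E=grab('scene');cv2.imwrite('pics/c1.png',cv2.resize(im[190:350,100:270],None,fx=3.6,fy=3.6,interpolation=2))
for z in(p[2],p[2]+25,61):print(z,(proj(K,E,[p[0],p[1],z])-[100,190])*3.6)
E
```

```text
[ 508.29506833 -224.38265553   92.48844392]
92.48844391874076 [267.95156285 274.22829156]
117.48844391874076 [262.92651866 231.95007355]
61 [274.06202634 325.63868665]
```

View pics/c1.png

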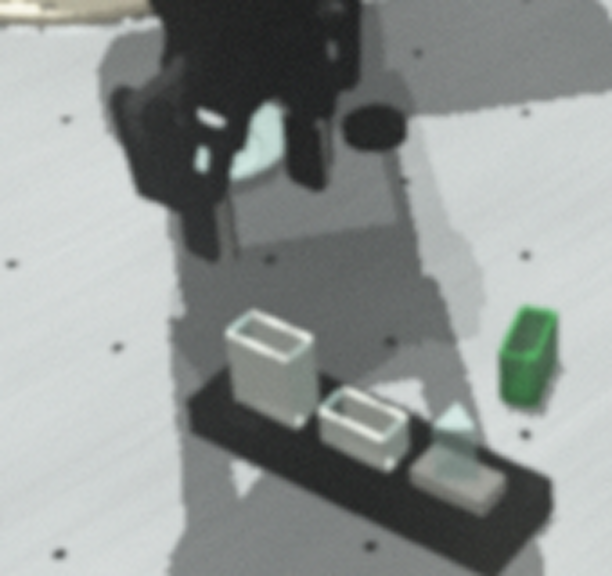

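The fingertips straddle the cell: tips at crop (205,258) and (312,188), cell rim centre (272,335). They again read about 25 mm higher than the TCP. I'll correct 5 mm sideways, descend and grip.

Request:
{"name": "apply_moves", "arguments": {
  "motion": [
    [[0.001,-0.0055,0],[0,0,0]],
    [[0,0,-0.02],[0,0,0]],
    [[0,0,-0.02],[0,0,0]],
    [[0,0,-0.015],[0,0,0]],
    [[0,0,-0.012],[0,0,0]],
    [[0,0,-0.006],[0,0,0]],
    [[0,0,0],[0,0,0]],
    [[0,0,0],[0,0,0]]
  ]
}}

```text
time_s: 8.48
ee_pos: [510.0, -230.5, 20.3]
tcp_rot: [0.995, 0.101, 0.0, 0.0]
ft_force: [0.4, 1.2, -0.1]
opening: 0.7
finger_force: 0.0
```

Request:
{"name": "apply_moves", "arguments": {
  "motion": [
    [[0,0,-0.008],[0,0,0]],
    [[0,0,0],[0,0,0]],
    [[0,0,0],[0,0,0]]
  ]
}}

```text
time_s: 8.73
ee_pos: [509.5, -230.1, 11.4]
tcp_rot: [0.995, 0.101, -0.0, -0.0]
ft_force: [-0.2, 0.1, 0.8]
opening: 0.701
finger_force: 0.0
```

Request:
{"name": "apply_moves", "arguments": {
  "motion": [
    [[0,0,0],[0,0,0]],
    [[0,0,0],[0,0,0]],
    [[0,0,0],[0,0,0]],
    [[0,0,0],[0,0,0]],
    [[0,0,0],[0,0,0]],
    [[0,0,0],[0,0,0]],
    [[0,0,0],[0,0,0]],
    [[0,0,0],[0,0,0]]
  ],
  "claw": 1,
  "newtons": 30
}}

```text
time_s: 9.4
ee_pos: [509.6, -230.2, 11.6]
tcp_rot: [0.995, 0.101, 0.0, 0.0]
ft_force: [-0.6, 0.1, 5.8]
opening: 0.229
finger_force: 30.9
```

The cell is held at 19.5 mm opening, which matches its 20 mm width. Lift it straight up, carry it high and turn it +95°.

Request:
{"name": "apply_moves", "arguments": {
  "motion": [
    [[0,0,0.005],[0,0,0]],
    [[0,0,0.01],[0,0,0]],
    [[0,0,0.015],[0,0,0]],
    [[0,0,0.02],[0,0,0]],
    [[0,0,0.025],[0,0,0]],
    [[0,0,0.025],[0,0,0]],
    [[0,0,0.025],[0,0,0]],
    [[0,0,0.025],[0,0,0]],
    [[0,0,0.02],[0,0,0]],
    [[0,0,0.015],[0,0,0]],
    [[0,0.005,0.005],[0,0,0.05]],
    [[0.002,0.015,0],[0,0,0.08]]
  ]
}}

```text
time_s: 10.4
ee_pos: [511.6, -211.3, 203.8]
tcp_rot: [0.986, 0.166, 0.001, 0.001]
ft_force: [-0.6, 0.2, -0.8]
opening: 0.226
finger_force: 30.1
```

Request:
{"name": "apply_moves", "arguments": {
  "motion": [
    [[0.004,0.025,0],[0,0,0.1]],
    [[0.004,0.03,0],[0,0,0.1]],
    [[0.004,0.03,0],[0,0,0.1]],
    [[0.004,0.03,0],[0,0,0.1]],
    [[0.004,0.03,0],[0,0,0.1]],
    [[0.004,0.03,0],[0,0,0.1]],
    [[0.004,0.03,0],[0,0,0.1]],
    [[0.004,0.03,0],[0,0,0.1]],
    [[0.004,0.03,0],[0,0,0.1]],
    [[0.003,0.03,0],[0,0,0.1]],
    [[0.003,0.03,0],[0,0,0.1]],
    [[0.002,0.03,0],[0,0,0.1]]
  ]
}}

```text
time_s: 11.4
ee_pos: [555.3, 146.4, 202.2]
tcp_rot: [0.719, 0.695, 0.0, 0.0]
ft_force: [0.8, -0.1, 0.2]
opening: 0.226
finger_force: 30.1
```

Request:
{"name": "apply_moves", "arguments": {
  "motion": [
    [[0.001,0.025,0],[0,0,0.1]],
    [[0,0.02,0],[0,0,0.1]],
    [[0,0.01,0],[0,0,0.1]],
    [[0,0,0],[0,0,0.026]],
    [[0,0,0],[0,0,0]],
    [[0,0,0],[0,0,0]]
  ]
}}

```text
time_s: 11.9
ee_pos: [556.3, 199.9, 201.8]
tcp_rot: [0.599, 0.801, 0.0, 0.0]
ft_force: [0.6, -1.0, -0.1]
opening: 0.221
finger_force: 30.1
```

```bash
python3 - <<'E'
from h import *
from scipy.spatial.transform import Rotation as R
st=telemetry.sense();M=R.from_quat(st['tcp_rot']).as_matrix();print(st['time_s'],st['ee_pos'],M.round(4).tolist(),np.degrees(np.arctan2(M[1,1],M[0,1])),st['opening'],st['ft_force'],st['finger_force'])
E
```

```text
11.9 [556.33730725 199.89021998 201.84874237] [[-0.2829, 0.9592, 0.0001], [0.9592, 0.2829, -0.0], [-0.0001, 0.0001, -1.0]] 16.431741872939902 0.22146780017541406 [ 0.59972584 -1.00049624 -0.06655618] 30.14709234237671
```

Request:
{"name": "apply_moves", "arguments": {
  "motion": [
    [[0.001,-0.001,-0.02],[0,0,0]],
    [[0,0,-0.025],[0,0,0]],
    [[0,0,-0.025],[0,0,0]],
    [[0,0,-0.02],[0,0,0]],
    [[0,0,-0.015],[0,0,0]],
    [[0,0,-0.01],[0,0,0]],
    [[0,0,-0.005],[0,0,0]],
    [[0,0,-0.0035],[0,0,0]],
    [[0,0,0],[0,0,0]],
    [[0,0,0],[0,0,0]],
    [[0,0,0],[0,0,0]],
    [[0,0,0],[0,0,0]]
  ]
}}

```text
time_s: 12.9
ee_pos: [557.8, 199.0, 78.6]
tcp_rot: [0.598, 0.801, 0.0, 0.0]
ft_force: [0.4, 0.7, 0.7]
opening: 0.226
finger_force: 30.2
```

```bash
python3 - <<'E'
from h import *
st=telemetry.sense();p=st['ee_pos'];print(p,st['opening'],st['ft_force'],st['finger_force'])
im,K,E=grab('scene');it,_,_=grab('top')
x0,y0,f=295,100,5
a=cv2.resize(im[y0:y0+115,x0:x0+110],None,fx=f,fy=f,interpolation=cv2.INTER_CUBIC)
a=cv2.convertScaleAbs(a,alpha=1.2)
o=np.zeros((575,800,3),np.uint8);o[:,:550]=a
o[:300,550:800]=cv2.resize(im[245:365,140:240],(250,300));cv2.imwrite('pics/f1.png',o)
an=np.radians(106.5);ex=np.array([np.cos(an),np.sin(an),0]);ey=np.array([-ex[1],ex[0],0]);O=np.array([557.5,198.8,0])
# predicted cell corners if mid is on path_mid; and box checks
for n,b in dict(lo00=(-20,-10,72.5),lo01=(-20,10,72.5),lo11=(20,10,72.5),hi00=(-20,-10,127.5),hi01=(-20,10,127.5),hi10=(20,-10,127.5),hi11=(20,10,127.5),path=(0,0,100),snoutL=(79,0,100),detA=(-85,40,135),detB=(-165,40,135),detC=(-165,-40,135),lampA=(110,45,140),lampB=(110,-45,140),lampC=(240,-45,140)).items():
    P=O+b[0]*ex+b[1]*ey+[0,0,b[2]];print(n,((proj(K,E,P)-[x0,y0])*f).round(0))
E
```

```text
[557.78911881 198.95449616  78.57658055] 0.22573029978238798 [0.40398637 0.65901558 0.67126135] 30.15415370464325
lo00 [256. 492.]
lo01 [211. 481.]
lo11 [243. 439.]
hi00 [267. 379.]
hi01 [222. 369.]
hi10 [298. 339.]
hi11 [254. 328.]
path [255. 410.]
snoutL [313. 332.]
detA [ 97. 405.]
detB [ 17. 499.]
detC [218. 551.]
lampA [249. 206.]
lampB [440. 245.]
lampC [515. 139.]
```

View pics/f1.png

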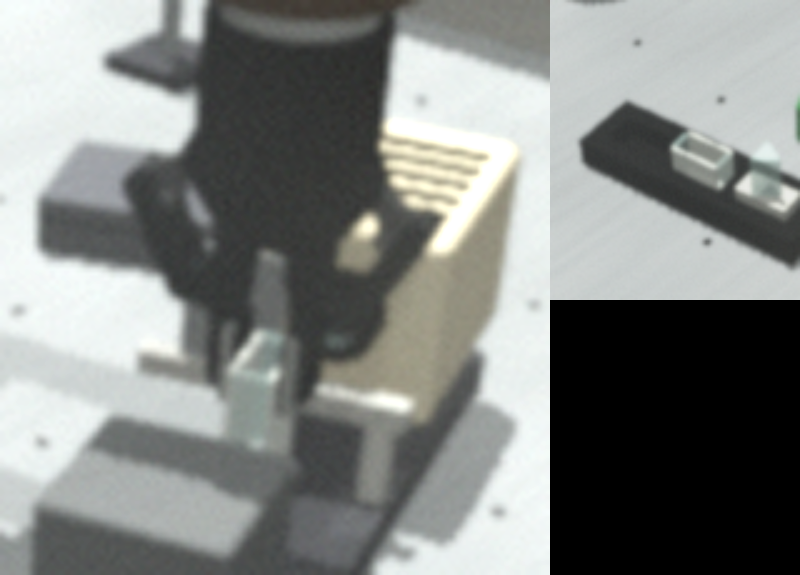

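The cell is upright in the gap. Its rim corners (230,368) and (275,380) are close to the predicted (222,369) and (267,379). The rack still holds the low cell and the prism. I'll check the path's lateral position from the rail edges in the first top picture.

```bash
python3 - <<'E'
from h import *
t=np.load('top1.npz');K,E=t['K'],t['E'];g=cv2.GaussianBlur(t['im'],(3,3),0).astype(float).mean(2)
A=[];B=[]
for u in range(182,218):
    col=g[150:250,u];c0=int(round(205-(u-200)*0.28-150)); d=np.diff(col)
    i=np.argmin(d[c0-30:c0])+c0-30; j=np.argmax(d[c0:c0+35])+c0
    A.append(onz(K,E,u,150+i+.5,20)[:2]);B.append(onz(K,E,u,150+j+.5,20)[:2])
an=np.radians(106.5);ex=np.array([np.cos(an),np.sin(an)]);ey=np.array([-ex[1],ex[0]]);O=np.array([557.5,198.8])
for P in(A,B):
    P=np.array(P)-O;x=P@ex;y=P@ey;k=abs(y-np.median(y))<4;f=np.polyfit(x[k],y[k],1);print('y at0',f[1],'slope deg',np.degrees(f[0]),k.sum(),x.min(),x.max())
p=np.array(telemetry.sense()['ee_pos'][:2])-O;print('tcp bench',p@ex,p@ey)
E
```

```text
y at0 -41.84249263850617 slope deg -0.07359059358626613 35 -51.25669858417078 33.489489509350236
y at0 40.8823326935057 slope deg 0.21572015954554433 35 -27.147169715110863 60.645457005770794
tcp bench 0.10252796712187094 -0.18729553653393366
```

The rail centreline is within 0.5 mm of the path estimate at 106.5°, and the cell is centred to within about 1 mm. Handing in.

```bash
python3 -c "
from h import *
print(bot.close_job())"
```

```text
the job is handed in; nothing more can be done
None
```

I handed the job in at about 13 s with the shutter open and its knob released. The tall cell is held upright by its frosted sides in the middle of the light path, and the low cell and prism are still in the rack; no verdict came back.

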